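Mix the sealed insulation-oil test cell, seat it in the tester and hold the dead-man lever

TASK

Pick up the sealed test cell (the small metal cylinder with the narrower black lid) and turn it over to mix it, at least 120 degrees from upright so that its lid points well downward; then set it gently back upright in the round well on top of the tester and let go of it. Only then press the spring-loaded dead-man lever down to half of its travel, never through to its bottom stop, and keep it there: the program finishes while the robot is still holding the lever half-way down. Leave everything else on the bench where it stands.

Things in the scene. Friction and masses are not known exactly. Their poses are not given: they have to be found in the camera images.
- cell: The sealed test cell, 0.35 kg: a plain aluminium cylinder 50 mm in diameter and 82 mm high with a thin dark band near its foot, then a black lid 44 mm in diameter up to 95 mm and a small steel plug 14 mm in diameter up to 102 mm. Origin at the centre of its underside, z towards the lid. Stands upright on the bench at the start. Its centre of mass is about 50 mm above its underside.
- tester: The tester, fixed to the bench: a low grey metal box 200 mm (its x) by 160 mm (its y), deck 60 mm above the bench, knobs on its -x face. On the deck is a round steel well (see seat) and, across the rear half, a black bar 35 mm by 100 mm and 6 mm high, centred 70 mm along +x. Origin at the centre of its underside, z up.
- seat (a point): Centre of the floor of the tester's well, 63 mm above the bench, z up. The well is a steel cup of 58 mm inner and 70 mm outer diameter whose rim stands 9 mm above its floor (72 mm above the bench). It lies 20 mm from the tester's centre towards its -x face.
- lever_box: The dead-man lever's base, fixed to the bench: a grey plate box 200 mm (its x) by 100 mm (its y) by 30 mm high, with two steel cheeks up to 90 mm above the bench at its +x end which carry the lever's axle (along y, 70 mm from the centre along +x, 75 mm above the bench). Origin at the centre of its underside, z up. The lever points along the box's -x.
- lever_pad (a point): Centre of the top face of the lever's black rubber pad (50 mm by 50 mm, 18 mm thick) at the free end of the lever, 130 mm from the axle; z of this point is the world's up when the lever is at rest. About 114 mm above the bench at rest, 88 mm at half travel, 62 mm at the stop.
- lever (a joint): Angle of the dead-man lever in rad: 0 at rest (pad end raised 0.2 rad above level), 0.2 at half travel (lever level), 0.4 at the bottom stop. Grows as the pad is pressed down. A spring pushes it back up: about 2 to 3 N at the pad to start it, 7 to 8 N at half travel, about 12 N at the stop.
- tin: Bystander: closed steel tin with a white lid, 60 mm in diameter and 55 mm high, wider and lower than the cell, standing. Origin at the centre of its underside.
- meter: Bystander: grey hand meter lying flat, 140 by 75 by 35 mm. Origin under its centre, long side along its x.
- driver: Bystander: screwdriver with a black handle lying at the far side, along its x.
- spanner: Bystander: steel spanner lying at the far side, along its x.
- insulator: Bystander: white ribbed ceramic insulator 44 mm in diameter and 50 mm high, standing. Origin at the centre of its underside.
- cup: Bystander: open aluminium cup 64 mm in diameter and 60 mm high, standing. Origin at the centre of its underside.
- block: Bystander: flat black terminal block with four brass studs, 30 by 80 by 20 mm, nearest to the robot. Origin under its centre.
Not all that is in view belongs to the job. What is shaped like the lever_box but pink is not meant.

How it is judged:
By the outcome, as a careful person would: the job done as asked, in the order asked, and still so for the second after the job is handed in, while the arm keeps its last pose, push and grip.
It also fails if it takes over 64 s, if anything falls off the work surface, if the arm or the gripper's body presses on something with over 40 N, if the wrist force passes 120 N, or if a joint passes its speed limit or range.

ROBOT

A 6-joint arm with a two-finger parallel gripper is mounted at the origin on the work surface. World frame = base frame: x ahead of the robot, y to its left, z up, the work surface at z = 0. Lengths are in m, angles in rad, forces in N, time in s.
With the tool pointing down it reaches from about 0.4 to 0.825 m from the base axis. Payload 7 kg.
Tool frame: the origin (TCP) lies at the very end of the fingers, on their centre line; the grasp point (between the pads) lies 19 mm behind it (arm.grasp_offset is the distance from the TCP to the grasp point, in m); z points along the fingers, y is the line along which they close (so a half turn about z gives the same grasp; the last joint's range is limited). The gripper opens to 88 mm and grips with 3 to 60 N. Pads are 19 mm wide; open, the fingers measure 130 mm over their backs; the gripper's body (78 mm by 193 mm) begins 47 mm behind the grasp point.
Start: joints at [-0.87, 0.359, 0.012, 0, -1.224, -0.288], TCP at [0.271, -0.618, 0.227] pointing down, gripper open.
Joint ranges: [-3.07, 3.07], [-1.43, 2.12], [-1.02, 1.25], [-3.03, 1.67], [-3.05, -0], [-3.03, 3.03]. Speed limits (rad/s): [2.39, 2.39, 3.01, 3.14, 3.14, 3.14].

INTERFACE

Orientations are given as [roll, pitch, yaw] about the fixed x, y, z axes, in that order (R = Rz(yaw) Ry(pitch) Rx(roll)).
In Python, from station import get_state, cams, arm, nets gives the robot as it stands.
- The arm moves only by the shell command python3 -m creep 'ROWS' [FORCE]. ROWS is a JSON object of lists of equal length, an entry for each row: "translation": the shift along the world's x, y, z in mm, a list of three; "spin": the turn about the world's z in rad; "gripper": the opening, from 0 (shut) to 1 (fully open). In form: {"translation": [[dx, dy, dz], ...], "spin": [spin, ...], "gripper": [gripper, ...]}. A call has 1 to 8 rows; each row shifts and turns the commanded pose from where the row before left it; what a row does not reach is not made up. A row lasts 1/10 s, in which the tool goes at most 50 mm and 8.59 degrees, less where a joint would pass 70% of its speed; a pose out of reach is approached as far as the arm can. A call is refused whole if a number of a shift passes 50 or a number of a turn 0.15, either way. A call with a gripper value outside its range is refused whole. The fingers move at their own pace and stop on an object; FORCE is the grip in N (left out, the last holds). Time passes only in rows, so rows that do not move let the fingers close. It gives the time, the measured TCP pose, the force, the opening and the grip force at its end, in the units of the state.
- get_state(): the state, without advancing time (a new reading comes with each control period).
- cams.grab_frame(name): name is "scene" or "top" or "wrist"; returns a dict with "img" (384x512x3 uint8, red, green, blue), "mtx" (3x3 intrinsics, pixels), "D" ([k1, k2, p1, p2, k3] as OpenCV has them; the pictures are not rectified), "R" (3x3) and "t" (3): a world point X has camera coordinates R X + t. Camera axes: x right, y down, z forward; pixel columns grow to the right and rows downward; lengths in m; the calibration is good to about 2 mm. A picture is of the moment at which its call begins. There is no depth.
- arm.job_done(): hands the job in; it is judged then, once.
Trained networks look in the newest picture that a camera, given by its name, has taken for a name from the list of things; names that differ only in an ending like _2 or _b are one class to them, and where a whole thing is asked for, a point or a joint stands for the part that bears it (a point fixed in the world has none). Each returns a list of dicts, best first, with "confidence" (0 to 1); they miss things now and then, are a little off and sometimes report something else, mostly with a low value. They report only what shows in the picture. A call takes as long as a camera call. They do not tell look-alikes from the thing itself.
- nets.search_frame(camera, label): "centre" ([x, y, z] in m, in world coordinates, good to about 4 mm: the middle of the surface that is visible of it).
- nets.pinpoint(camera, label): "centre" ([x, y, z] in m, in world coordinates, good to about 4 mm: a listed point, or the origin of a listed thing).
The state is a dict: "t": time; "q": joint angles; "qd": joint speeds; "joint_efforts": joint torques, N m; "eef_pos": TCP position; "ee_rot": TCP orientation; "force": force on the tool from outside, world axes, zero at the start; "moment": the same for the moment, N m; "width": finger opening in m; "gripper_force": force on a finger pad.
Only numpy, scipy, OpenCV 4.12 (cv2) and the standard library are available. Lean on these libraries where they do the work, as an engineer would, in place of code of your own. Each camera call takes 0.05 s, during which the arm holds its last target. There are 200 camera calls.

## Working session

There is one attempt and no reset: what is moved stays moved. The work goes in short steps, Python scripts to look and compute and a shell command to move; the robot and the scene stay as the last step left them, time stands still between calls to the robot, and variables do not carry over. Pictures are saved under pics/ and viewed, at most 10 in all, crops included, and the job is handed in when it is done.

```bash
mkdir -p pics; ls; cat > h.py <<'E'
import numpy as np,cv2
from station import get_state,cams,arm,nets
def pix(f,P):
    r,_=cv2.Rodrigues(np.array(f["R"])); p,_=cv2.projectPoints(np.array(P,float).reshape(-1,1,3),r,np.array(f["t"],float),np.array(f["mtx"]),np.array(f["D"],float)); return p.reshape(-1,2)
def ray(f,u,v,z):
    n=cv2.undistortPoints(np.array([[[u,v]]],float),np.array(f["mtx"]),np.array(f["D"],float))[0,0]
    R=np.array(f["R"]);t=np.array(f["t"]); C=-R.T@t; d=R.T@np.array([*n,1]); return C+d*(z-C[2])/d[2]
def save(f,name,crop=None,s=1):
    im=f["img"][...,::-1]
    if crop: x0,y0,x1,y1=crop; im=im[y0:y1,x0:x1]
    cv2.imwrite("pics/"+name,cv2.resize(im,None,fx=s,fy=s,interpolation=cv2.INTER_CUBIC))
E
python3 - <<'E'
from h import *
s=get_state(); print(s)
a=cams.grab_frame("scene");b=cams.grab_frame("top")
cv2.imwrite("pics/a.png",a["img"][...,::-1]);cv2.imwrite("pics/b.png",b["img"][...,::-1])
for l in ["cell","tester","seat","lever_box","lever_pad","tin","meter","insulator","cup","block","driver","spanner"]:
    for c,f in (("scene",a),("top",b)):
        for d in nets.pinpoint(c,l)[:3]: print(l,c,np.round(d["centre"],3),round(d["confidence"],2),pix(f,d["centre"])[0].round())
E
```

```text
pics
{'t': 0.0, 'q': array([-8.69868272e-01,  3.59355842e-01,  1.10643367e-02, -3.35651267e-04,
       -1.22411170e+00, -2.88100785e-01]), 'qd': array([-0.00014212,  0.00099659, -0.00100239,  0.00174808,  0.00012551,
        0.00045247]), 'joint_efforts': array([ 5.36458665e-04, -5.82726073e+01,  2.93063325e+01,  6.99733302e+00,
        6.89477936e-03, -1.80313100e-04]), 'eef_pos': array([ 0.27058376, -0.61785679,  0.22564777]), 'ee_rot': array([ 3.13996234e+00, -1.54074911e-04, -2.72887956e+00]), 'force': array([0.65609001, 0.08314538, 0.6755499 ]), 'moment': array([ 0.02456411, -0.01552377,  0.01914853]), 'gripper_force': 0.0, 'width': 0.0882484806216842}
cell scene [ 0.643 -0.013 -0.001] 0.84 [235. 218.]
cell top [ 0.646 -0.009  0.003] 0.47 [255. 184.]
tester scene [ 0.591  0.297 -0.   ] 0.84 [317. 273.]
tester scene [ 0.398 -0.006  0.001] 0.68 [296. 189.]
tester top [ 0.589  0.296 -0.001] 0.66 [177. 197.]
seat scene [0.567 0.295 0.061] 0.78 [326. 253.]
seat top [0.567 0.293 0.063] 0.74 [175. 201.]
lever_box scene [ 0.564 -0.287  0.002] 0.96 [210. 167.]
lever_box scene [0.562 0.29
[... 580 characters left out ...]
-0.304  0.114] 0.24 [219. 133.]
meter top [ 0.769 -0.013 -0.001] 0.91 [256. 153.]
insulator scene [ 0.428  0.503 -0.001] 0.72 [421. 295.]
insulator top [ 0.428  0.497 -0.002] 0.57 [126. 237.]
insulator top [0.573 0.297 0.065] 0.16 [174. 200.]
cup scene [ 0.444 -0.462  0.004] 0.45 [213. 136.]
cup top [ 0.446 -0.462 -0.001] 0.54 [368. 236.]
block scene [ 0.395 -0.003  0.001] 0.47 [297. 189.]
block scene [ 0.763 -0.218  0.   ] 0.18 [170. 198.]
block top [ 0.395 -0.006  0.003] 0.72 [252. 247.]
driver scene [ 0.748  0.215 -0.002] 0.6 [252. 282.]
driver top [0.749 0.212 0.002] 0.48 [199. 157.]
spanner scene [ 0.762 -0.216  0.   ] 0.55 [170. 198.]
spanner top [ 0.763 -0.212  0.003] 0.56 [306. 155.]
```

View pics/a.png

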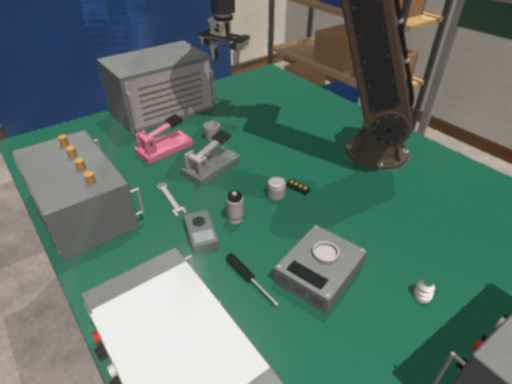

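```bash
python3 - <<'E'
import cv2
b=cv2.imread("pics/b.png")
cv2.imwrite("pics/b2.png",cv2.resize(b[120:280,100:420],None,fx=2.5,fy=2.5,interpolation=cv2.INTER_CUBIC))
E
```

```text
(no output)
```

View pics/b2.png

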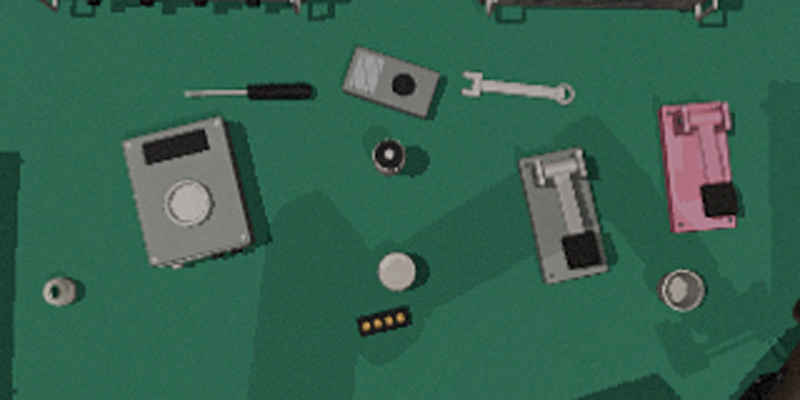

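The cell is at scene px (235,207) / top px (255,182). It has the narrow black lid and plug, while the tin at scene px (275,188) is wider and white-lidded. The grey lever is at top px (326,206). The pink one at top px (380,186) is the decoy. The enlarged crop b2 confirms both choices.

The tool can't tilt, so I'll let the cell pivot between the pads.

```bash
python3 -m creep '{"translation":[[23,38,0],[23,38,0],[23,38,0],[23,38,0],[23,38,0],[23,38,0],[23,38,0],[23,38,0]],"spin":[-0.05,-0.05,-0.05,-0.05,-0.05,-0.05,-0.05,-0.05],"gripper":[1,1,1,1,1,1,1,1]}' 10
python3 -m creep '{"translation":[[23,38,0],[23,38,0],[23,38,0],[23,38,0],[23,38,0],[23,38,0],[23,38,0],[0,0,0]],"spin":[-0.013,0,0,0,0,0,0,0],"gripper":[1,1,1,1,1,1,1,1]}'
python3 - <<'E'
from h import *
f=cams.grab_frame("top"); print(ray(f,255.2,182.4,.102))
print([d for d in nets.pinpoint("top","cell")][:2])
w=cams.grab_frame("wrist"); print([d for d in nets.pinpoint("wrist","cell")][:2]); save(w,"w1.png")
f=cams.grab_frame("scene");print([d for d in nets.pinpoint("scene","cell")][:2]);print(get_state())
E
```

```text
t: 2.1
eef_pos: [0.4555, -0.3127, 0.2269]
ee_rot: [-3.141, 0.001, -3.131]
force: [-0.1, -1.2, 0.6]
width: 0.0877
gripper_force: 0.0
t: 2.9
eef_pos: [0.6181, -0.0443, 0.226]
ee_rot: [3.141, 0.0, -3.138]
force: [0.7, -0.8, -0.4]
width: 0.0879
gripper_force: 0.0
[ 0.64102205 -0.01212835  0.102     ]
[]
[{'centre': [0.6458, -0.0141, -0.0033], 'confidence': 0.62}]
[{'centre': [0.6428, -0.0137, -0.0026], 'confidence': 0.62}, {'centre': [0.398, -0.0048, 0.0001], 'confidence': 0.51}]
{'t': 3.2, 'q': array([ 2.36075571e-01,  2.64362590e-01, -1.21901646e-01,  2.04120320e-05,
       -1.18433207e+00, -1.80825339e+00]), 'qd': array([-0.00186881, -0.00285385,  0.00172416, -0.00090748,  0.00149878,
       -0.00200289]), 'joint_efforts': array([ 4.29095468e-01, -4.98944235e+01,  2.87962210e+01,  6.81219622e+00,
       -7.70628406e-02,  4.26399682e-03]), 'eef_pos': array([ 0.61530293, -0.04926098,  0.22681033]), 'ee_rot': array([3.14156398e+00, 1.98852444e-04, 3.14021885e+00]), 'force': array([ 0.46583905, -0.07910543, -0.58514908]), 'moment': array([-0.04888783,  0.01306701,  0.03784775]), 'gripper_force': 0.0, 'width': 0.08786184212356273}
```

```bash
python3 -m creep '{"translation":[[29,36,0],[0,0,-40],[0,0,-45],[0,0,-45],[0,0,-30],[0,0,-20],[0,0,0],[0,0,0]],"spin":[0,0,0,0,0,0,0,0],"gripper":[1,1,1,1,1,1,1,0.4]}' 8
python3 -m creep '{"translation":[[0,0,0],[0,0,0],[0,0,0],[0,0,0],[0,0,0],[0,0,0]],"spin":[0,0,0,0,0,0],"gripper":[0.4,0.4,0.4,0.4,0.4,0.4]}' 8
```

```text
t: 4.0
eef_pos: [0.645, -0.0131, 0.0473]
ee_rot: [-3.141, 0.0, 3.141]
force: [-0.5, 0.3, 0.8]
width: 0.084
gripper_force: 0.0
t: 4.6
eef_pos: [0.6452, -0.012, 0.0471]
ee_rot: [3.141, 0.001, -3.141]
force: [-0.4, 1.0, 4.2]
width: 0.05
gripper_force: 8.0
```

```bash
python3 -m creep '{"translation":[[0,0,15],[0,0,25],[-20,30,0],[-20,40,0],[-10,35,0],[0,0,0],[0,0,0]],"spin":[0,0,0,0,0,0,0],"gripper":[0.4,0.4,0.4,0.4,0.4,0.4,0.4]}'
python3 -m creep '{"translation":[[0,0,-20],[0,0,-10],[0,0,-5],[0,0,-5],[0,0,0]],"spin":[0,0,0,0,0],"gripper":[0.4,0.4,0.4,0.4,0.4]}'
python3 - <<'E'
from h import *
f=cams.grab_frame("scene"); p=pix(f,get_state()["eef_pos"])[0]; print(p); x,y=map(int,p); save(f,"c1.png",(x-75,y-75,x+75,y+60),4)
E
```

```text
t: 5.3
eef_pos: [0.5944, 0.0936, 0.0871]
ee_rot: [-3.142, -0.0, -3.14]
force: [0.2, -0.1, -2.8]
width: 0.05
gripper_force: 8.0
t: 5.8
eef_pos: [0.5951, 0.0923, 0.0466]
ee_rot: [-3.141, 0.0, 3.141]
force: [0.1, -0.4, -2.4]
width: 0.0497
gripper_force: 8.0
[268.80281952 218.7397942 ]
```

View pics/c1.png

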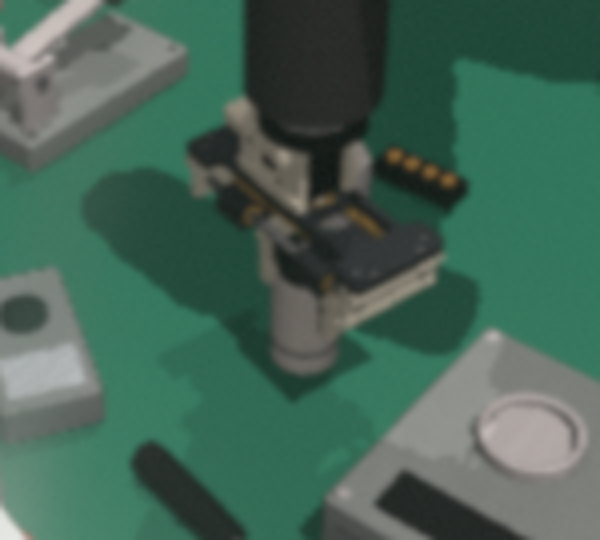

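Scene crop: the cell stands upright between the pads with its foot on the bench (crop px 305,360) and free space around it. Next I tip it over its foot edge, lid towards +x.

```bash
python3 -m creep '{"translation":[[6,0,1],[6,0,1],[6,0,1],[6,0,0],[6,0,0],[6,0,-1],[0,0,0]],"spin":[0,0,0,0,0,0,0],"gripper":[0.4,0.4,0.4,0.4,0.4,0.4,0.4]}' 6
python3 - <<'E'
from h import *
f=cams.grab_frame("scene"); p=pix(f,get_state()["eef_pos"])[0]; x,y=map(int,p); save(f,"c2.png",(x-50,y-50,x+50,y+40),6)
E
```

```text
t: 6.55
eef_pos: [0.6315, 0.0927, 0.0482]
ee_rot: [-3.141, 0.0, 3.141]
force: [-0.2, -0.1, -3.6]
width: 0.0497
gripper_force: 6.0
```

View pics/c2.png

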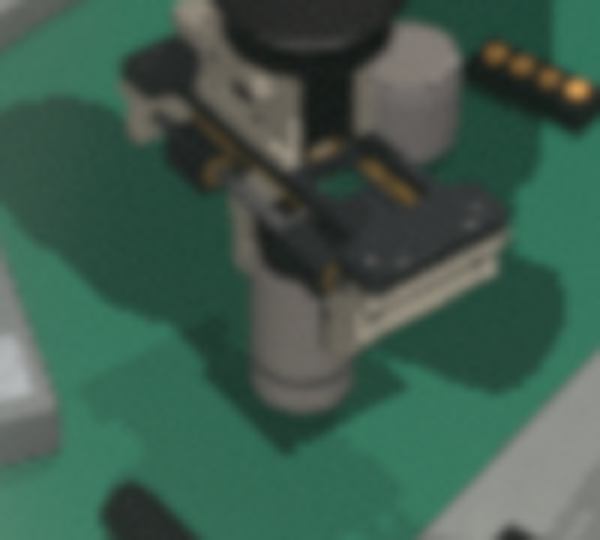

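The cell is still upright (crop px 300,350); it slid instead of pivoting. I'll catch its foot on the tester's fixed side wall instead, so I'm measuring that edge.

```bash
python3 - <<'E'
from h import *
f=cams.grab_frame("top")
P=[ray(f,100+u/2.5,120+v/2.5,.06)[:2] for u,v in [(125,140),(222,118),(252,243),(153,265)]]
P=np.array(P);print(P.round(3),P.mean(0), [np.linalg.norm(P[i]-P[i-1]).round(3) for i in range(4)])
d=P[1]-P[2];print("yaw",np.arctan2(d[1],d[0])); d=P[0]-P[3];print(np.arctan2(d[1],d[0]))
bx=[ray(f,100+u/2.5,120+v/2.5,.03)[:2] for u,v in [(519,158),(581,150),(608,270),(548,284)]];bx=np.array(bx)
print(bx.round(3),bx.mean(0));d=bx[1]-bx[2];print(np.arctan2(d[1],d[0]));d=bx[0]-bx[3];print(np.arctan2(d[1],d[0]))
ps=[d["centre"] for c in("top","scene") for d in nets.search_frame(c,"seat")[:1]];print(ps)
E
python3 -m creep '{"translation":[[0,0,20],[0,0,20],[0,0,10],[-10,0,0],[-10,0,0],[-10,0,0],[0,0,0],[0,0,0]],"spin":[0.14,0.14,0.14,0.14,0.14,0.14,0.14,0.14],"gripper":[0.4,0.4,0.4,0.4,0.4,0.4,0.4,0.4]}' 10
```

```text
[[0.664 0.393]
 [0.7   0.243]
 [0.509 0.192]
 [0.473 0.343]] [0.58648435 0.29279084] [np.float64(0.197), np.float64(0.154), np.float64(0.197), np.float64(0.155)]
yaw 0.262873165884488
0.25570801002869253
[[ 0.649 -0.216]
 [ 0.663 -0.313]
 [ 0.477 -0.356]
 [ 0.454 -0.263]] [ 0.56060169 -0.28723556]
0.22617302983416332
0.2345333390135013
[[0.6336, 0.2617, 0.0594], [0.6145, 0.3213, 0.0585]]
t: 7.55
eef_pos: [0.6002, 0.0928, 0.0989]
ee_rot: [-3.142, 0.0, -2.016]
force: [-0.2, 0.4, -3.2]
width: 0.0497
gripper_force: 10.0
```

```bash
python3 -m creep '{"translation":[[-5,20,0],[-5,20,0],[-5,20,-2],[-5,17,-3],[0,0,0],[0,0,0]],"spin":[0.14,0.14,0.14,0.14,0.146,0],"gripper":[0.4,0.4,0.4,0.4,0.4,0.4]}' 10
python3 -m creep '{"translation":[[-2,7,0],[-2,7,0],[-2,7,0],[-2,7,0],[-2,7,0],[-2,7,0],[-2,7,0],[-2,7,0]],"spin":[0,0,0,0,0,0,0,0],"gripper":[0.4,0.4,0.4,0.4,0.4,0.4,0.4,0.4]}' 5
python3 - <<'E'
from h import *
f=cams.grab_frame("scene"); p=pix(f,get_state()["eef_pos"])[0]; x,y=map(int,p); save(f,"c3.png",(x-60,y-50,x+50,y+40),6)
E
```

```text
t: 8.15
eef_pos: [0.5803, 0.1703, 0.0936]
ee_rot: [3.141, -0.0, -1.312]
force: [0.4, 0.3, -3.4]
width: 0.05
gripper_force: 10.0
t: 8.95
eef_pos: [0.5645, 0.2264, 0.0934]
ee_rot: [3.142, 0.0, -1.316]
force: [1.7, -1.8, -2.4]
width: 0.0498
gripper_force: 5.0
```

View pics/c3.png

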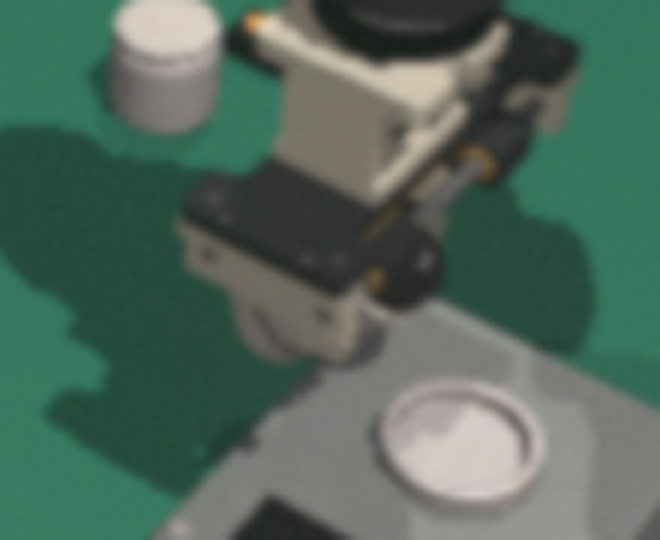

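Scene crop: the cell (crop px 260,340) is tilted, with its foot against the tester edge and its lid leaning over the deck. Now I back off and lay it on the bench.

```bash
python3 -m creep '{"translation":[[6,-22,0],[8,-30,0],[9,-34,0],[8,-30,0],[0,0,-20],[0,0,-15],[0,0,-10],[0,0,0]],"spin":[0,0,0,0,0,0,0,0],"gripper":[0.4,0.4,0.4,0.4,0.4,0.4,0.4,0.4]}' 6
python3 -m creep '{"translation":[[-2,8,-5],[-2,7,-6],[-1,6,-7],[-1,5,-7],[-1,4,-7],[-1,2,-7],[0,1,-4],[0,0,0]],"spin":[0,0,0,0,0,0,0,0],"gripper":[0.4,0.4,0.4,0.4,0.4,0.4,0.4,0.4]}' 4
python3 - <<'E'
from h import *
f=cams.grab_frame("scene"); p=pix(f,get_state()["eef_pos"])[0]; x,y=map(int,p); save(f,"c4.png",(x-60,y-50,x+50,y+40),6)
E
```

```text
t: 9.8
eef_pos: [0.5952, 0.1098, 0.0475]
ee_rot: [3.14, -0.0, -1.316]
force: [0.1, 0.2, -3.5]
width: 0.0499
gripper_force: 6.0
t: 10.6
eef_pos: [0.5872, 0.1422, 0.0044]
ee_rot: [3.14, -0.001, -1.316]
force: [-0.7, -0.8, -2.7]
width: 0.0505
gripper_force: 4.0
```

View pics/c4.png

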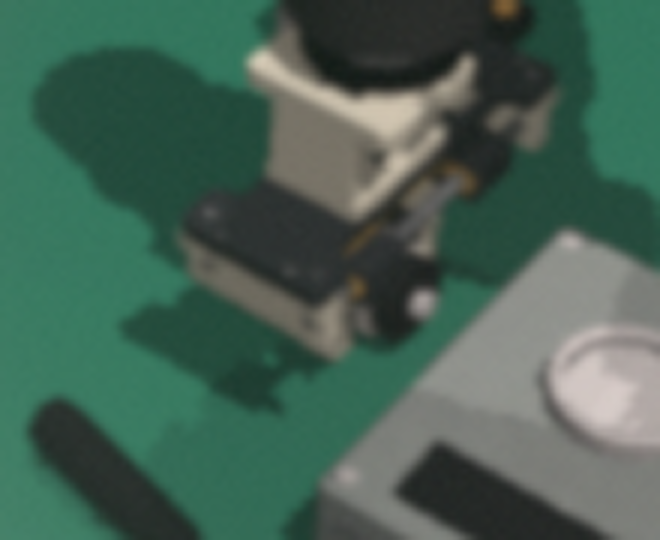

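Scene crop: the cell lies level with its lid and plug (crop px 410,300) pointing at the tester. Next I slide the open fingers along it to a grip near the foot.

```bash
python3 -m creep '{"translation":[[0,0,0],[0,0,1],[0,0,0],[3,-11,0],[3,-11,0],[3,-11,0],[3,-11,0],[0,0,0]],"spin":[0,0,0,0,0,0,0,0],"gripper":[0.75,0.75,0.75,0.75,0.75,0.75,0.75,0.4]}' 5
python3 -m creep '{"translation":[[0,0,0],[0,0,0],[0,0,0],[0,0,0]],"spin":[0,0,0,0],"gripper":[0.4,0.4,0.4,0.4]}' 5
python3 -m creep '{"translation":[[0,0,10],[0,0,10],[0,0,10],[0,0,10],[0,0,10],[0,0,10],[0,0,0]],"spin":[0,0,0,0,0,0,0],"gripper":[0.4,0.4,0.4,0.4,0.4,0.4,0.4]}' 4
python3 - <<'E'
from h import *
f=cams.grab_frame("scene"); p=pix(f,get_state()["eef_pos"])[0]; x,y=map(int,p); save(f,"c5.png",(x-60,y-50,x+50,y+40),6)
E
```

```text
t: 11.45
eef_pos: [0.6, 0.0968, 0.0064]
ee_rot: [3.141, -0.0, -1.318]
force: [0.1, 0.1, 0.1]
width: 0.062
gripper_force: 0.0
t: 11.85
eef_pos: [0.5996, 0.0988, 0.0065]
ee_rot: [3.141, -0.0, -1.315]
force: [-0.1, -1.2, -0.1]
width: 0.0498
gripper_force: 5.0
t: 12.55
eef_pos: [0.6008, 0.099, 0.0685]
ee_rot: [-3.139, 0.0, -1.316]
force: [0.7, -1.1, 4.1]
width: 0.0496
gripper_force: 4.0
```

View pics/c5.png

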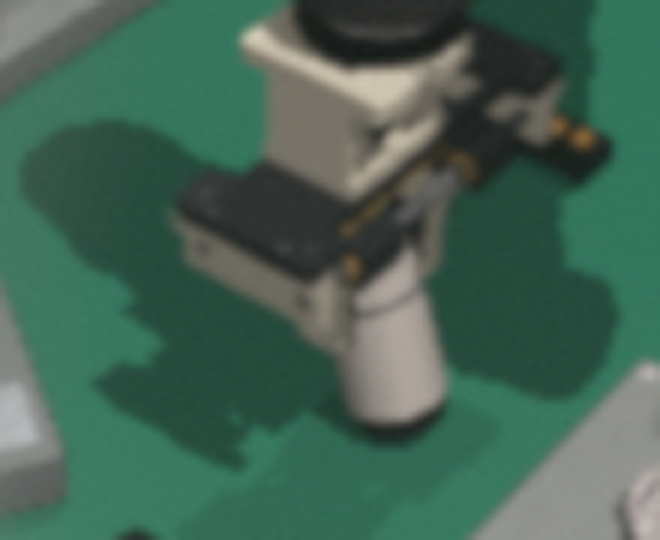

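Scene crop: the cell hangs lid-down (lid at px 395,425, foot between the pads), about 150–160° from upright. I'll lift a little more to be sure it's clear and well inverted.

```bash
python3 -m creep '{"translation":[[0,0,8],[0,0,8],[0,0,8],[0,0,0],[0,0,0],[0,0,0]],"spin":[0,0,0,0,0,0],"gripper":[0.4,0.4,0.4,0.4,0.4,0.4]}' 5
python3 - <<'E'
from h import *
f=cams.grab_frame("scene"); p=pix(f,get_state()["eef_pos"])[0]; x,y=map(int,p); save(f,"c6.png",(x-60,y-50,x+50,y+40),6)
E
```

```text
t: 13.2
eef_pos: [0.5994, 0.0986, 0.0901]
ee_rot: [3.141, 0.0, -1.316]
force: [1.7, 0.2, -3.2]
width: 0.0497
gripper_force: 5.0
```

View pics/c6.png

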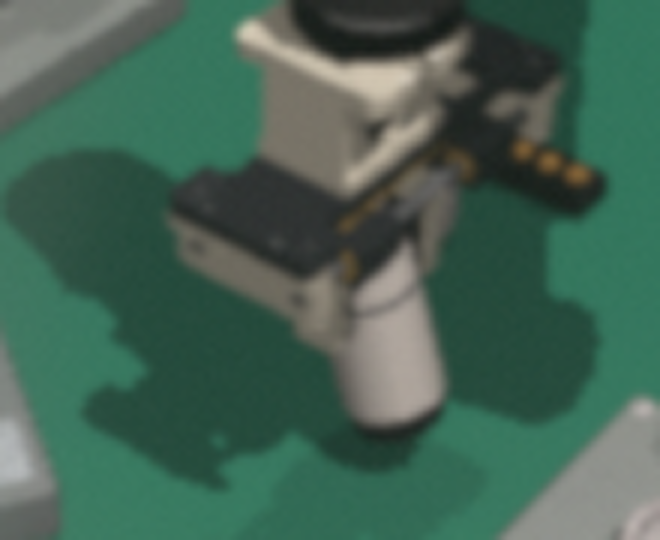

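```bash
python3 - <<'E'
from h import *
f=cams.grab_frame("scene"); e=np.array(get_state()["eef_pos"]); x,y=map(int,pix(f,e)[0]); n=np.array([-.257,.966,0]); g=e+[0,0,.019]
for ph in (0,15,30,45,60):
    a=np.radians(ph); d=np.sin(a)*n-np.cos(a)*np.array([0,0,1])
    print(ph,[((pix(f,g+d*L)[0]-[x-60,y-50])*6).round() for L in (0,.03,.065)])
E
```

```text
0 [array([363., 271.]), array([361., 319.]), array([359., 373.])]
15 [array([363., 271.]), array([375., 324.]), array([388., 385.])]
30 [array([363., 271.]), array([387., 326.]), array([415., 389.])]
45 [array([363., 271.]), array([398., 324.]), array([439., 385.])]
60 [array([363., 271.]), array([407., 319.]), array([458., 374.])]
```

The axis fits about 17° from straight down, so the cell is roughly 160° from upright. Now I lay it back down.

```bash
python3 -m creep '{"translation":[[0,0,-12],[0,0,-10],[1,-4,-6],[1,-4,-6],[1,-4,-6],[0,0,0]],"spin":[0,0,0,0,0,0],"gripper":[0.4,0.4,0.4,0.4,0.4,0.4]}' 4
python3 -m creep '{"translation":[[1,-4,-7],[1,-4,-7],[1,-4,-7],[1,-3,-7],[1,-2,-7],[0,0,-7],[0,0,-2],[0,0,0]],"spin":[0,0,0,0,0,0,0,0],"gripper":[0.4,0.4,0.4,0.4,0.4,0.4,0.4,0.4]}'
python3 - <<'E'
from h import *
f=cams.grab_frame("scene"); p=pix(f,get_state()["eef_pos"])[0]; x,y=map(int,p); save(f,"c7.png",(x-60,y-50,x+50,y+40),6)
E
```

```text
t: 13.9
eef_pos: [0.6032, 0.0859, 0.0501]
ee_rot: [-3.142, -0.0, -1.316]
force: [0.9, -1.1, 0.9]
width: 0.0497
gripper_force: 4.0
t: 14.7
eef_pos: [0.6071, 0.0699, 0.0057]
ee_rot: [3.14, 0.0, -1.316]
force: [-0.4, 0.3, -3.6]
width: 0.0497
gripper_force: 4.0
```

View pics/c7.png

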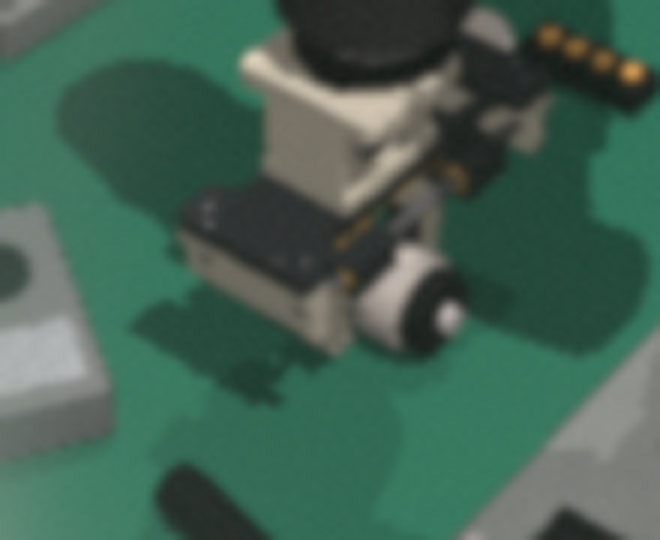

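Scene crop: the cell lies on its side again, lid and plug (px 450,318) towards the tester. From the plug I'll work out how far to slide for a grip near the lid.

```bash
python3 - <<'E'
from h import *
f=cams.grab_frame("scene"); e=np.array(get_state()["eef_pos"]); x,y=map(int,pix(f,e)[0])
P=ray(f,450/6+x-60,318/6+y-50,.025); n=np.array([-.257,.966]); d=(P-e)[:2]; print(P,d@n, d@[.966,.257])
E
python3 -m creep '{"translation":[[0,0,-1],[0,0,0],[0,0,1],[0,0,0]],"spin":[0,0,0,0],"gripper":[0.75,0.75,0.75,0.75]}' 5
```

```text
[0.59271552 0.11952458 0.025     ] 0.0515573809473977 -0.001340883750079869
t: 15.2
eef_pos: [0.608, 0.0698, 0.007]
ee_rot: [-3.141, 0.0, -1.316]
force: [0.8, -0.1, 0.1]
width: 0.0652
gripper_force: 0.0
```

```bash
python3 - <<'E'
from h import *
e=np.array(get_state()["eef_pos"]);n=np.array([-.257,.966])
for c in ("scene","top","wrist"):
    f=cams.grab_frame(c)
    for k in ("search_frame","pinpoint"):
        for d in getattr(nets,k)(c,"cell")[:2]: P=np.array(d["centre"]); print(c,k,P,round(d["confidence"],2),((P-e)[:2]@n).round(3),((P-e)[:2]@[.966,.257]).round(3))
    if c=="scene":
        x,y=map(int,pix(f,e)[0]); s=f["img"][y-50:y+40,x-60:x+50]; a=cv2.resize(s[...,::-1],(440,360),interpolation=cv2.INTER_CUBIC)
    if c=="wrist": b=cv2.resize(f["img"][...,::-1],(352,264))
o=np.zeros((360,800,3),np.uint8);o[:,:440]=a;o[:264,448:]=b;cv2.imwrite("pics/c8.png",o)
E
```

```text
scene search_frame [0.6109 0.1034 0.0384] 0.58 0.032 0.011
scene pinpoint [0.6179 0.0201 0.0247] 0.49 -0.051 -0.003
top pinpoint [0.6216 0.0248 0.0306] 0.37 -0.047 0.002
wrist search_frame [0.6171 0.0393 0.0447] 0.91 -0.032 0.001
wrist pinpoint [0.6201 0.0215 0.0245] 0.62 -0.05 -0.001
```

View pics/c8.png

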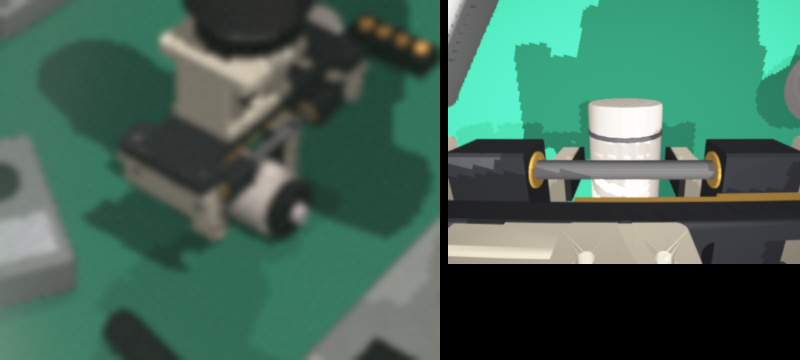

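Left panel: the cell lies level with its lid (px 290,210) towards the tester. Wrist view (right panel): the foot and dark band lie between the open fingers. The nets put its underside 50 mm behind the grasp at z≈25 mm, so I slide 21 mm towards the lid, to 71 mm, and lift with a light grip.

```bash
python3 -m creep '{"translation":[[-3,10,0],[-2,10,0],[0,0,0],[0,0,0],[0,0,0],[0,0,0],[0,0,0]],"spin":[0,0,0,0,0,0,0],"gripper":[0.75,0.75,0.75,0.4,0.4,0.4,0.4]}' 3.5
python3 -m creep '{"translation":[[0,0,8],[0,0,8],[0,0,8],[0,0,8],[0,0,8],[0,0,8],[0,0,8],[0,0,0]],"spin":[0,0,0,0,0,0,0,0],"gripper":[0.4,0.4,0.4,0.4,0.4,0.4,0.4,0.4]}' 3.5
python3 - <<'E'
from h import *
e=np.array(get_state()["eef_pos"]);n=np.array([-.257,.966]);print(e)
for c in ("scene","top","wrist"):
    f=cams.grab_frame(c)
    for k in ("search_frame","pinpoint"):
        for d in getattr(nets,k)(c,"cell")[:2]: P=np.array(d["centre"]); print(c,k,P,round(d["confidence"],2),((P-e)[:2]@n).round(3),((P-e)[:2]@[.966,.257]).round(3))
E
```

```text
t: 16.35
eef_pos: [0.6027, 0.0896, 0.0065]
ee_rot: [3.141, 0.0, -1.316]
force: [-0.7, 1.0, 0.2]
width: 0.0496
gripper_force: 3.5
t: 17.15
eef_pos: [0.6035, 0.0901, 0.064]
ee_rot: [-3.139, 0.0, -1.316]
force: [0.4, 0.4, -3.1]
width: 0.0497
gripper_force: 3.5
[0.60350071 0.09006696 0.06399926]
scene search_frame [0.615  0.1039 0.0492] 0.75 0.01 0.015
scene search_frame [0.3993 0.0196 0.0174] 0.7 -0.016 -0.215
scene pinpoint [0.6056 0.0773 0.0059] 0.87 -0.013 -0.001
wrist search_frame [0.6067 0.0709 0.0841] 0.94 -0.019 -0.002
wrist pinpoint [0.6068 0.0752 0.003 ] 0.64 -0.015 -0.001
```

```bash
python3 -m creep '{"translation":[[0,0,-4],[0,0,-3],[0,0,-3],[0,0,-3],[0,0,0],[0,0,0]],"spin":[0,0,0,0,0,0],"gripper":[0.4,0.4,0.4,0.4,0.4,0.4]}' 3.5
python3 - <<'E'
from h import *
e=np.array(get_state()["eef_pos"]);n=np.array([-.257,.966]);print(e)
for c in ("scene","top","wrist"):
    f=cams.grab_frame(c)
    for k in ("pinpoint",):
        for d in getattr(nets,k)(c,"cell")[:1]: P=np.array(d["centre"]); print(c,k,P,round(d["confidence"],2),((P-e)[:2]@n).round(3),((P-e)[:2]@[.966,.257]).round(3))
E
```

```text
t: 18.2
eef_pos: [0.6028, 0.0897, 0.0493]
ee_rot: [3.142, 0.0, -1.316]
force: [1.6, -0.7, 0.2]
width: 0.05
gripper_force: 3.5
[0.60278372 0.08971326 0.0492788 ]
scene pinpoint [0.6052 0.0786 0.0024] 0.57 -0.011 -0.001
top pinpoint [0.7455 0.2121 0.0022] 0.29 0.082 0.169
wrist pinpoint [ 0.6049  0.075  -0.002 ] 0.74 -0.015 -0.002
```

```bash
python3 -m creep '{"translation":[[0,0,-2],[0,0,-2],[0,0,0],[0,0,0],[0,0,0],[0,0,0]],"spin":[0,0,0,0,0,0],"gripper":[0.4,0.4,0.4,0.7,0.7,0.7]}' 3
python3 - <<'E'
from h import *
e=np.array(get_state()["eef_pos"]);n=np.array([-.257,.966]);print(e)
for i in range(2):
  for c in ("scene","wrist"):
    f=cams.grab_frame(c)
    for k in ("pinpoint",):
        for d in getattr(nets,k)(c,"cell")[:1]: P=np.array(d["centre"]); print(c,k,P,round(d["confidence"],2),((P-e)[:2]@n).round(3),((P-e)[:2]@[.966,.257]).round(3))
E
```

```text
t: 19.1
eef_pos: [0.6025, 0.0898, 0.0453]
ee_rot: [3.141, 0.0, -1.316]
force: [0.3, 0.4, 0.4]
width: 0.061
gripper_force: 0.0
[0.6025149  0.08984447 0.04529602]
scene pinpoint [ 0.6026  0.0762 -0.0007] 0.64 -0.013 -0.003
wrist pinpoint [ 0.6107  0.0759 -0.0013] 0.83 -0.016 0.004
scene pinpoint [ 0.6044  0.0733 -0.0013] 0.69 -0.016 -0.002
wrist pinpoint [ 0.6053  0.0774 -0.0017] 0.67 -0.013 -0.001
```

```bash
python3 -m creep '{"translation":[[2,-7,0],[2,-7,0],[0,0,0],[0,0,0],[0,0,0],[0,0,0]],"spin":[0,0,0,0,0,0],"gripper":[0.7,0.7,0.7,0.4,0.4,0.4]}' 12
python3 -m creep '{"translation":[[0,0,15],[0,0,25],[0,0,30],[0,0,25],[0,0,0]],"spin":[0,0,0,0,0],"gripper":[0.4,0.4,0.4,0.4,0.4]}' 12
python3 - <<'E'
from h import *
e=np.array(get_state()["eef_pos"]);n=np.array([-.257,.966]);print(e)
for i in range(2):
  for c in ("scene","wrist"):
    f=cams.grab_frame(c)
    for l in ("cell","seat"):
        for d in nets.pinpoint(c,l)[:1]: P=np.array(d["centre"]); print(c,l,P,round(d["confidence"],2),((P-e)[:2]@n).round(3),((P-e)[:2]@[.966,.257]).round(3))
f=cams.grab_frame("top")
for l in ("seat","tester"):
  for d in nets.pinpoint("top",l)[:1]: print(l,d)
E
```

```text
t: 20.1
eef_pos: [0.6066, 0.0757, 0.0455]
ee_rot: [3.141, -0.0, -1.316]
force: [-0.1, -1.1, 0.5]
width: 0.0497
gripper_force: 12.0
t: 20.6
eef_pos: [0.6086, 0.0765, 0.1441]
ee_rot: [-3.136, 0.0, -1.315]
force: [0.1, 0.6, -2.9]
width: 0.0497
gripper_force: 12.0
[0.60861208 0.07653835 0.14410969]
scene cell [0.6069 0.0768 0.0991] 0.73 0.001 -0.002
scene seat [0.5666 0.295  0.063 ] 0.98 0.222 0.016
wrist cell [0.6058 0.0768 0.0929] 0.73 0.001 -0.003
scene cell [0.6021 0.0737 0.0974] 0.91 -0.001 -0.007
scene seat [0.5663 0.2973 0.0657] 0.68 0.224 0.016
wrist cell [0.6061 0.0766 0.0912] 0.98 0.001 -0.002
```

```bash
python3 - <<'E'
from h import *
for c,p,(x,y) in (("top","pics/b.png",(175,201)),("scene","pics/a.png",(326,252))):
    f=cams.grab_frame(c); g=cv2.cvtColor(cv2.imread(p),cv2.COLOR_BGR2GRAY)
    w=g[y-18:y+18,x-22:x+22]; t,_=cv2.threshold(w,0,255,cv2.THRESH_OTSU)
    for th in (t,t+10,t+20):
        m=(w>th).astype(np.uint8); cs,_=cv2.findContours(m,cv2.RETR_EXTERNAL,cv2.CHAIN_APPROX_NONE)
        k=max(cs,key=cv2.contourArea); e=cv2.fitEllipse(cv2.convexHull(k)); P=ray(f,e[0][0]+x-22,e[0][1]+y-18,.072)
        print(c,th,np.round(e[0],1),np.round(e[1],1),P.round(4))
    print([pix(f,[[.567,.294,.072],[.602,.294,.072]]).round(1).tolist()])
E
```

```text
top 100.0 [21.4 16.9] [42.1 75.3] [0.5727 0.2926 0.072 ]
top 110.0 [21.4 16.6] [42.  72.8] [0.574  0.2928 0.072 ]
top 120.0 [21.3 15.5] [41.2 73.2] [0.5779 0.2932 0.072 ]
[[[174.0, 201.4], [174.3, 192.2]]]
scene 168.0 [21.9 16.5] [19.4 26.5] [0.5682 0.2952 0.072 ]
scene 178.0 [21.3 18.8] [14.6 23.5] [0.5749 0.2998 0.072 ]
scene 188.0 [20.9 18.7] [13.9 22.1] [0.5755 0.299  0.072 ]
[[[325.9, 250.0], [316.0, 256.1]]]
```

```bash
python3 - <<'E'
from h import *
for c,p,(x,y),ths in (("top","pics/b.png",(175,201),(140,150,160,170,180)),("scene","pics/a.png",(326,252),(155,162,168))):
    f=cams.grab_frame(c); g=cv2.cvtColor(cv2.imread(p),cv2.COLOR_BGR2GRAY)
    w=g[y-18:y+18,x-22:x+22]
    for th in ths:
        m=(w>th).astype(np.uint8); cs,_=cv2.findContours(m,cv2.RETR_EXTERNAL,cv2.CHAIN_APPROX_NONE)
        k=max(cs,key=cv2.contourArea); e=cv2.fitEllipse(cv2.convexHull(k)); P=ray(f,e[0][0]+x-22,e[0][1]+y-18,.072)
        print(c,th,np.round(e[0],1),np.round(e[1],1),P.round(4))
E
```

```text
top 140 [21. 18.] [17.9 18.1] [0.5687 0.2939 0.072 ]
top 150 [21.1 17.8] [17.2 17.7] [0.5693 0.2937 0.072 ]
top 160 [22.9 18. ] [13.8 14.9] [0.5686 0.2869 0.072 ]
top 170 [22.9 17.8] [13.1 14. ] [0.5692 0.2869 0.072 ]Traceback (most recent call last):
  File "<stdin>", line 7, in <module>
ValueError: max() iterable argument is empty
```

```bash
python3 -m creep '{"translation":[[-6,30,0],[-6,36,0],[-6,40,0],[-6,40,0],[-6,36,0],[-6,26,0],[-2,10,0],[0,0,0]],"spin":[0,0,0,0,0,0,0,0],"gripper":[0.4,0.4,0.4,0.4,0.4,0.4,0.4,0.4]}' 12
python3 - <<'E'
from h import *
q=[get_state()["eef_pos"]]
for i in range(2):
  for c in ("scene","wrist","top"):
    f=cams.grab_frame(c); q.append(get_state()["eef_pos"])
    for l in ("cell","seat"):
        for d in nets.pinpoint(c,l)[:1]: print(c,l,d["centre"],round(d["confidence"],2))
print(np.mean(q,0).round(4))
E
```

```text
t: 22.3
eef_pos: [0.5684, 0.295, 0.1404]
ee_rot: [-3.142, -0.0, -1.314]
force: [1.0, 0.5, -3.5]
width: 0.0498
gripper_force: 12.0
scene cell [0.5661, 0.2936, 0.0954] 0.78
scene seat [0.5646, 0.2951, 0.0616] 0.81
wrist cell [0.5698, 0.2952, 0.0912] 0.91
wrist seat [0.7503, 0.2128, -0.0006] 0.61
top cell [0.5716, 0.2949, 0.098] 0.46
top seat [0.5712, 0.2958, 0.0614] 0.59
scene cell [0.5679, 0.2914, 0.0937] 0.54
scene seat [0.5662, 0.295, 0.0622] 0.78
wrist cell [0.5731, 0.2961, 0.0958] 0.95
top cell [0.5707, 0.2988, 0.0978] 0.61
top seat [0.5716, 0.2935, 0.0635] 0.62
[0.5688 0.2935 0.1406]
```

```bash
python3 -m creep '{"translation":[[0,0,-8],[0,0,-8],[0,0,-4],[0,0,-3],[0,0,-3],[0,0,-2],[0,0,0]],"spin":[0,0,0,0,0,0,0],"gripper":[0.4,0.4,0.4,0.4,0.4,0.4,0.4]}' 8
python3 -m creep '{"translation":[[0,0,-1],[0,0,-1],[0,0,-1],[0,0,0],[0,0,0]],"spin":[0,0,0,0,0],"gripper":[0.4,0.4,0.4,0.4,0.4]}' 5
```

```text
t: 23.9
eef_pos: [0.5687, 0.2936, 0.1123]
ee_rot: [3.141, -0.0, -1.316]
force: [-0.3, 0.7, -2.4]
width: 0.0499
gripper_force: 8.0
t: 24.4
eef_pos: [0.5688, 0.2937, 0.1096]
ee_rot: [-3.142, -0.0, -1.316]
force: [-0.0, -0.4, -2.8]
width: 0.0499
gripper_force: 5.0
```

```bash
python3 -m creep '{"translation":[[0,0,-1],[0,0,-1],[0,0,-1],[0,0,0],[0,0,0]],"spin":[0,0,0,0,0],"gripper":[0.4,0.4,0.4,0.4,0.4]}' 4
python3 - <<'E'
from h import *
print(np.mean([(cams.grab_frame("wrist"),get_state()["force"])[1] for i in range(4)],0))
for c in ("scene","wrist"):
    cams.grab_frame(c); print(c,nets.pinpoint(c,"cell")[:1])
E
```

```text
t: 24.9
eef_pos: [0.5688, 0.2937, 0.1075]
ee_rot: [-3.141, 0.0, -1.315]
force: [-3.1, -1.0, 6.2]
width: 0.0499
gripper_force: 4.0
[-3.64032921 -1.45597352  5.73279237]
scene [{'centre': [0.5696, 0.2962, 0.0601], 'confidence': 0.87}]
wrist [{'centre': [0.5658, 0.2957, 0.0633], 'confidence': 0.95}]
```

```bash
python3 -m creep '{"translation":[[0,0,1],[0,0,0],[0,0,0],[0,0,0],[0,0,0],[0,0,0]],"spin":[0,0,0,0,0,0],"gripper":[0.4,0.6,0.65,0.75,0.9,0.9]}' 3
python3 - <<'E'
from h import *
for c in ("scene","wrist"):
    cams.grab_frame(c); print(c,nets.pinpoint(c,"cell")[:1])
print(get_state()["force"],get_state()["width"])
E
python3 -m creep '{"translation":[[0,0,10],[0,0,20],[0,0,30],[0,0,40],[0,0,40],[0,0,0]],"spin":[0,0,0,0,0,0],"gripper":[0.9,0.9,0.9,0.9,0.9,0.9]}'
python3 - <<'E'
from h import *
for c in ("scene","wrist","top"):
    f=cams.grab_frame(c); print(c,nets.pinpoint(c,"cell")[:1]); print(pix(f,[[.568,.294,.063],[.568,.294,.165]]).round(1).tolist())
    cv2.imwrite(f"pics/r_{c}.png",f["img"][...,::-1])
g=cv2.cvtColor(cv2.imread("pics/r_scene.png"),cv2.COLOR_BGR2GRAY)
x,y=map(int,pix(cams.grab_frame("scene"),[.568,.294,.165])[0])
print(g[y-6:y+34:2,x-16:x+20:2])
E
```

```text
t: 25.9
eef_pos: [0.5688, 0.2938, 0.1075]
ee_rot: [-3.142, -0.0, -1.316]
force: [-0.8, 0.4, 0.3]
width: 0.0748
gripper_force: 0.0
scene [{'centre': [0.5681, 0.2947, 0.063], 'confidence': 0.6}]
wrist [{'centre': [0.5691, 0.2941, 0.0616], 'confidence': 0.67}]
[0.0131393  0.47407599 0.34901121] 0.07857088595884805
t: 26.7
eef_pos: [0.5715, 0.2951, 0.2554]
ee_rot: [-3.131, 0.003, -1.315]
force: [-0.0, -0.2, 0.7]
width: 0.0789
gripper_force: 0.0
scene []
[[325.2, 252.6], [330.1, 224.1]]
wrist [{'centre': [0.569, 0.2942, 0.0629], 'confidence': 0.71}]
[[258.3, 166.7], [258.6, 189.7]]
top [{'centre': [0.5114, -0.2982, 0.1135], 'confidence': 0.6}]
[[174.5, 201.3], [168.7, 199.7]]
[[ 62  60  61  60  61  61  61  61  59  61  60  61  61  59  60  76  95  96]
 [ 59  61  61  62  61  61  59  58  55  58  60  61  61  60  60  74  94  96]
 [ 62  61  61  60  60  53  44  47  78  73  50  54  60  60  59  65  92  96]
 [ 70  80  65  61  54  40  39  90 155 154  98  39  54  60  61  66  93  97]
 [126 161 117  80  54  38  37  76 144 155 103  40  41  56  59  67  92  96]
 [142 156 144 126  65  39  40  48  93  98  56
[... 380 characters left out ...]
134 135 118  97  88  86]
 [ 92  92  91  82  94 104 115 123 131 137 141 140 133 142 144 141 121  96]
 [ 91  98  88  84  94 107 117 126 132 139 140 138 134 143 145 145 146 141]
 [101 113  91  86  98 109 119 127 134 139 141 137 136 144 144 144 144 144]
 [111  97  77  88  99 111 121 128 135 139 139 134 137 146 144 146 145 144]
 [109 110  80  90 102 113 123 131 136 140 139 137 156 147 146 143 144 145]
 [132 113  76  89 105 115 125 131 136 139 138 134 181 151 145 146 145 144]
 [165 118  80  81 100 116 126 133 138 140 132 119 183 153 146 145 144 145]
 [152 141  90  92  91  96 112 122 129 121 110 131 178 149 147 148 147 148]
 [ 98 143 133 108 108 113 111 117 125 131 135 173 160 145 147 149 147 147]]
```

The cell is released and upright in the well: its plug shows at scene px (331,225), where it was predicted at (330,224). Next, the grey lever.

```bash
python3 -m creep '{"translation":[[-4,-30,0],[-4,-40,0],[-4,-42,0],[-4,-42,0],[-4,-42,0],[-4,-42,0],[-4,-42,0],[-4,-42,0]],"spin":[0,0,0,0,0,0,0,0],"gripper":[0.9,0.9,0,0,0,0,0,0]}' 20
python3 -m creep '{"translation":[[-4,-42,0],[-5,-42,0],[-5,-42,0],[-5,-42,0],[-5,-42,0],[-5,-40,0],[-1,-18,0],[0,0,0]],"spin":[0,0,0,0,0,0,0,0],"gripper":[0,0,0,0,0,0,0,0]}'
python3 - <<'E'
from h import *
for c in ("scene","wrist","top"):
    f=cams.grab_frame(c)
    for l in ("lever_pad","lever_box"): print(c,l,[(d["centre"],round(d["confidence"],2)) for d in nets.pinpoint(c,l)[:2]])
print(get_state()["eef_pos"],get_state()["width"])
E
```

```text
t: 27.85
eef_pos: [0.5361, -0.03, 0.2471]
ee_rot: [3.141, -0.0, -1.316]
force: [1.4, 0.3, -0.0]
width: 0.0365
gripper_force: 0.0
t: 28.65
eef_pos: [0.5059, -0.2985, 0.2463]
ee_rot: [3.139, 0.001, -1.319]
force: [0.4, 0.6, -0.7]
width: 0.0008
gripper_force: 0.0
scene lever_pad [([0.5866, -0.5069, 0.112], 0.74), ([0.5094, -0.3036, 0.1162], 0.71)]
scene lever_box [([0.5656, -0.2847, 0.0007], 0.58)]
wrist lever_pad [([0.5083, -0.297, 0.1134], 0.56)]
wrist lever_box [([0.5658, -0.2807, -0.0012], 0.55)]
top lever_pad [([0.5883, -0.5053, 0.1121], 0.75)]
top lever_box [([0.6444, -0.5015, 0.0004], 0.67), ([0.4493, -0.4618, 0.0009], 0.28)]
[ 0.50702681 -0.29558455  0.24774264] 0.00018872676094303223
```

```bash
python3 -m creep '{"translation":[[0,-3,-30],[0,0,-40],[0,0,-35],[0,0,-15],[0,0,-8],[0,0,-6],[0,0,0]],"spin":[0,0,0,0,0,0,0],"gripper":[0,0,0,0,0,0,0]}'
python3 -m creep '{"translation":[[0,0,-5],[0,0,-5],[0,0,-5],[0,0,-3],[0,0,-3],[0,0,-3],[0,0,0],[0,0,0]],"spin":[0,0,0,0,0,0,0,0],"gripper":[0,0,0,0,0,0,0,0]}'
```

```text
t: 29.8
eef_pos: [0.5072, -0.2993, 0.1139]
ee_rot: [-3.141, -0.0, -1.315]
force: [-1.0, 1.0, 2.5]
width: 0.0004
gripper_force: 1.0
t: 30.6
eef_pos: [0.5059, -0.2996, 0.0896]
ee_rot: [3.14, 0.0, -1.316]
force: [-4.5, -1.8, 6.2]
width: 0.0003
gripper_force: 3.5
```

```bash
python3 -m creep '{"translation":[[0,0,-1],[0,0,-1],[0,0,0],[0,0,0],[0,0,0]],"spin":[0,0,0,0,0],"gripper":[0,0,0,0,0]}'
python3 - <<'E'
from h import *
F=[];Z=[]
for i in range(4):
  for c in ("scene","wrist","top"):
    cams.grab_frame(c);s=get_state();F.append(s["force"]);Z.append(s["eef_pos"])
    if i<2: print(c,[(d["centre"],round(d["confidence"],2)) for d in nets.pinpoint(c,"lever_pad")[:3]])
print(np.mean(F,0),np.mean(Z,0))
f=cams.grab_frame("scene");print(nets.pinpoint("scene","cell")[:2])
g=cv2.cvtColor(f["img"],cv2.COLOR_RGB2GRAY);print(g[222:238:2,320:342:2])
E
```

```text
t: 31.1
eef_pos: [0.5057, -0.2997, 0.0877]
ee_rot: [3.14, 0.0, -1.316]
force: [-4.8, -2.3, 7.9]
width: 0.0003
gripper_force: 3.8
scene [([0.5834, -0.5071, 0.1124], 0.83), ([0.5032, -0.3051, 0.0861], 0.7)]
wrist [([0.5025, -0.2991, 0.0857], 0.68)]
top [([0.591, -0.5038, 0.1128], 0.89)]
scene [([0.5866, -0.506, 0.1143], 0.54)]
wrist [([0.506, -0.2976, 0.086], 0.94)]
top [([0.5894, -0.5063, 0.1124], 0.76)]
[-5.38387659 -2.37539582  7.69263727] [ 0.50576911 -0.29967242  0.08771235]
[]
[[ 85  83  69  53  57  92  87  61  73  85  85]
 [ 85  73  47  44 105 181 181 113  48  71  84]
 [ 92  66  44  44  84 162 178 114  45  50  81]
 [114  64  44  45  52  96  98  60  42  46  73]
 [107  57  39  44  42  45  44  45  44  58 101]
 [107  95  46  37  41  44  44  43  42  93 148]
 [ 88 125 120  68  42  37  37  42  70 155 139]
 [ 83  93 127 151 131 111 109 129 166 159 107]]
```

The pad top is at about 87 mm with 7.7 N on it, which matches half travel. The plug hasn't moved, so the cell is still upright in the well. I'm handing in.

```bash
python3 -c "
from station import arm
print(arm.job_done())"
```

```text
the job is handed in; nothing more can be done
None
```

The cell was turned over to about 160° from upright, set back upright in the tester's well and released, and the grey lever is being held at half travel (pad top about 87 mm, 7.7 N); the job is handed in at about 32 s, no verdict came back, and I did not re-check the bystanders' positions at the end.

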